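# Scan the kart wheel, then hold the balancer's gauge rod at the clip

## Task

Pick up the hand scanner, hold it steady for two seconds pointing straight down at the white bar-code label on the kart wheel from roughly 8 cm above it, and stand the scanner upright back on its charging pad, let go. Then take the black grip of the balancer's sprung gauge rod and pull the rod out until its white pointer lines up with the middle of the orange clip on the scale rail, and finish while still holding the rod there against its spring. Leave the clip as it is set, and do not shift the wheel or the other things on the bench.

Things in the scene. Friction and masses are not known exactly. Their poses are not given: they have to be found in the camera images.
- scanner_center (a point): centre (half-way up) of the grey hand scanner with a yellow band, 180 g: a round upright wand 80 mm tall, 34 mm in diameter from 17 mm above its underside to its top, with a wider foot 52 mm in diameter (lowest 10 mm, tapering in above). It stands on the charging pad at the start. z is its long axis, pointing up; the scanning window is in its underside.
- scanner_nose (a point): centre of the scanner's underside = its scanning window, 40 mm below scanner_center; it looks along -z of the scanner (straight down when upright).
- pad_top (a point): centre of the upper face of the round black charging pad with a yellow ring, fixed to the bench, 110 mm in diameter, 8 mm high; flat, no rim.
- label (a point): centre of the white bar-code label (32 mm by 52 mm) on the upward-facing sidewall of the black kart wheel, 116 mm above the bench. The wheel lies flat, 254 mm in diameter, 115 mm high, 3 kg, loose; its centre is 86 mm from the label, along the +x axis of this point. The label's long side runs along y.
- rod_grip (a point): centre of the upright black grip post (white band near its top) at the end of the gauge rod: 20 mm in diameter, from 95 to 155 mm above the bench (this point at 130 mm). The level rod below it (16 mm in diameter, axis 90 mm above the bench, 26 mm collar under the post) slides out of the balancer along +y of this point. Room for fingers all round and above the post.
- pointer (a point): tip of the thin white pointer that moves with the rod, 58 mm to the +x side of the grip post, 94 mm above the bench; +y is the direction in which the rod is pulled out.
- clip_mark (a point): middle of the pointer-side edge of the orange clip on the scale rail, 94 mm above the bench. The clip is 12 mm wide along the rail (y axis of this point), 30 mm across, its top at 100 mm. Pointer and clip are in line when both have the same position along y. Friction (8 N) holds the clip; do not push it.
- rod (a joint): how far the rod is pulled out, m: 0 home, 0.15 the stop. A spring pulls it home: about 2.7 N at 0, rising by 0.45 N per 10 mm (about 8 N at 120 mm); let go, it slides home.
- wrench: bystander: steel wrench lying flat on the bench near the robot, origin on its underside
- spray: bystander: white bottle with yellow cap, 60 mm in diameter, 150 mm tall, origin at its underside
- weights: bystander: red open tray of wheel weights, 100 x 120 x 35 mm, origin at its underside
- balancer: blue wheel balancer fixed to the bench; origin on the bench below the middle of the face from which the rod comes out along +y. Box 220 mm (x) by 220 mm (y from -220 to 0), 160 mm high, hub to 192 mm at y = -50 mm. At rest the grip post is at x = 0, y = 100 mm. Scale rail parallel to the rod at x = 75 mm, 14 mm wide, top 85 mm above the bench, to y = 262 mm.
Things that resemble listed ones, but are neither listed nor needed, are in the scene too. Of the things shaped like the part that bears scanner_center, the grey one is meant.

How it is judged (in metres and radians):
On the way, in this order (a step that is already met when the one before it is completed fails the run):
1. the scanner, held by the fingers and still, points straight down at the label, its window 30 to 150 mm above it, the beam within 15 mm of the label's centre, for 1 s (x of label in the frame of scanner_nose between -0.015 and 0.015 m and y of label in the frame of scanner_nose between -0.015 and 0.015 m and z of label in the frame of scanner_nose between -0.15 and -0.03 m and angle between scanner_nose's own z axis and vertical below 0.3 rad and linear speed of scanner below 0.03 m/s and contact force between the fingers and scanner above 1 N), for 1 s.
2. the scanner stands upright on its charging pad, released (distance between scanner_nose and pad_top below 0.032 m and angle between scanner_nose's own z axis and vertical below 0.1 rad and contact force between scanner and pad above 0.5 N and contact force between the fingers and scanner below 0.1 N and linear speed of scanner below 0.02 m/s), for 0.2 s.
At the end, for the whole second after the job is handed in: The gripper's fingers hold the rod still with its pointer within the orange clip's width (6 mm either side of its middle), and the scanner stands upright and untouched wholly on its charging pad (window within 32 mm of the pad's centre) (y of pointer in the frame of clip_mark between -0.006 and 0.006 m and value of joint rod above 0.045 m and velocity of joint rod between -0.01 and 0.01 m/s and contact force between the fingers and rod above 2 N and distance between scanner_nose and pad_top below 0.032 m and angle between scanner_nose's own z axis and vertical below 0.1 rad and contact force between the arm and scanner below 0.1 N and linear speed of scanner below 0.02 m/s); the arm keeps its last pose, push and grip.
It fails at once if the clip is pushed more than 4 mm from where it is set (distance of clip_mark from where it was at the start of the episode above 0.004 m).
It fails at once if the wheel is shifted by more than 15 mm (distance of label from where it was at the start of the episode above 0.015 m).
It fails at once if the scanner is tipped over (angle between scanner_nose's own z axis and vertical above 1 rad).
It fails at once if a bystander is shifted by more than 30 mm (distance of any of wrench, spray, weights from where it was at the start of the episode above 0.03 m).
It also fails if it takes over 53 s, if anything falls off the work surface, if the arm or the gripper's body presses on something with over 40 N, if the wrist force passes 120 N, or if a joint passes its speed limit or range.

## Robot

A 6-joint arm with a two-finger parallel gripper is mounted at the origin on the work surface. World frame = base frame: x ahead of the robot, y to its left, z up, the work surface at z = 0. Lengths are in mm, angles in rad, forces in N, time in s.
With the tool pointing down it reaches from about 400 to 925 mm from the base axis. Payload 12.5 kg.
Tool frame: the origin (TCP) lies on the centre line of the jaws, within the pads' length; the fingertips stand 19 mm ahead of it and the grasp point (between the pads) is the TCP; y points along the fingers, x is the direction in which the jaws open and shut, and the axes are right-handed (so a half turn about y gives the same grasp; the last joint's range is limited). The gripper opens to 95 mm and grips with 3 to 60 N. Pads are 20 mm wide; open, the fingers measure 119 mm over their backs; the gripper's body (75 mm by 180 mm) begins 59 mm behind the grasp point.
Start: joints at [-1.353, 0.491, 1.559, -0, 1.092, -0.106], TCP at [198.881, -592.533, 200.261] pointing down, gripper open.
Joint ranges: [-3.1, 3.1], [-0.84, 2.19], [0.05, 2.79], [-1.13, 4.28], [0.06, 2.93], [-2.69, 2.69]. Speed limits (rad/s): [2.22, 2.22, 2.79, 3.14, 3.14, 3.14].

## Interface

Orientations are given as [roll, pitch, yaw] about the fixed x, y, z axes, in that order (R = Rz(yaw) Ry(pitch) Rx(roll)).
In Python, from cell import env gives the robot as it stands. The module is installed in compiled form; this text tells all that it offers.
- The arm moves only by the tool move_arm, never from a script. Its argument "rows" is a list of rows, each an object of numbers: "tx", "ty", "tz": the shift along the tool's x, y, z in cm; "rx", "ry", "rz": the turn, a rotation vector about the tool's x, y, z in rad; "grip": the opening in per cent of the stroke, from 0 (shut) to 100 (fully open). In form: [{"tx": .., "ty": .., "tz": .., "rx": .., "ry": .., "rz": .., "grip": ..}, ...]. A call has 1 to 10 rows; each row shifts and turns the commanded pose from where the row before left it, along the tool's axes as they then stand; what a row does not reach is not made up. A row lasts 1/12 s, in which the tool goes at most 41.7 mm and 7.16 degrees, less where a joint would pass 70% of its speed; a pose out of reach is approached as far as the arm can. A call is refused whole if a number of a shift passes 4.17 or a number of a turn 0.125, either way. A call with a gripper value outside its range is refused whole. The fingers move at their own pace and stop on an object; the grip force is fixed at half the most. Time passes only in rows, so rows that do not move let the fingers close. It gives the time, the measured TCP pose, the force and the opening at its end, in the units of the state.
- env.state(): the state, without advancing time (a new reading comes with each control period).
- env.read_camera(name): name is "scene" or "top" or "wrist"; returns (picture, depth): 480x640x3 uint8, blue, green, red; 480x640 float32, mm along the optical axis (not along the pixel's ray), 0 where there is no reading.
- env.calibration(name): a dict with "vertical_fov" (degrees; the focal length in pixels is half the picture's height over the tangent of half this angle, whatever the lens; pixels are square), "cx", "cy" (the principal point, pixels), "eye" and "rotation" of the camera in the world. Camera axes: x right, y up, looking along -z (the intrinsics and any distortion apply to the point x, -y, -z); pixel columns grow to the right and rows downward; lengths in mm; the calibration is good to about 2 mm. A picture is of the moment at which its call begins: read the wrist's pose just before it. calibration takes no time and is no camera call; for the wrist camera it gives the pose at the moment of the call.
- env.job_done(): hands the job in, once; it reports no verdict.
The state is a dict: "t": time; "joints": joint angles; "qvel": joint speeds; "tau": joint torques, N m; "eef_pos": TCP position; "tcp_rot": TCP orientation; "ft_force": force on the tool from outside, world axes, zero at the start; "moment": the same for the moment, N m; "opening": opening from 0.0 (shut) to 1.0 (fully open).
Only numpy, scipy, OpenCV 4.12 (cv2) and the standard library are available. Lean on these libraries where they do the work, as an engineer would, in place of code of your own. Each camera call takes 0.05 s, during which the arm holds its last target.

## Working session

There is one attempt and no reset: what is moved stays moved. The work goes in short steps, Python scripts to look and compute and a tool call to move; the robot and the scene stay as the last step left them, time stands still between calls to the robot, and variables do not carry over. Pictures are saved under pics/ and viewed, and the job is handed in when it is done.

Besides the shell and the picture viewer there is one more tool, called after ">>>" as a command line: name --argument value ..., lists and objects as JSON in quotes. move_arm: Moves the arm, as the interface text tells. Its arguments: {"type":"object","properties":{"rows":{"type":"array"}},"required":["rows"]}

```bash
mkdir -p pics
cat > h.py <<'E'
from cell import env
import numpy as np, cv2
def shot(n,f):
    c=env.calibration(n); p,d=env.read_camera(n); cv2.imwrite('pics/'+f+'.png',p); np.savez('pics/'+f+'.npz',p=p,d=d,**{k:np.array(v) for k,v in c.items() if not isinstance(v,(str,dict))}); return p,d,c
E
python3 - <<'E'
from h import *
print(env.state())
for n in ("scene","top","wrist"):
    p,d,c=shot(n,n+'0'); print(n,c)
E
```

```text
{'t': 0.0, 'joints': array([-1.35261547e+00,  4.91569715e-01,  1.55945449e+00, -1.29272273e-05,
        1.09169645e+00, -1.05585769e-01]), 'qvel': array([-0.00020408, -0.00318495,  0.00061686, -0.00149691,  0.00093902,
       -0.00097353]), 'tau': array([-3.56545250e-03, -6.12654305e+01, -2.58181429e+01,  6.91624009e-02,
        4.82308993e-02, -1.39878330e-04]), 'eef_pos': array([ 198.80716535, -592.26124735,  199.65371177]), 'tcp_rot': array([-1.57068885e+00,  1.12293206e-03, -1.24702368e+00]), 'ft_force': array([ 0.26235825, -0.20008349,  0.37406407]), 'moment': array([-0.02368133,  0.00980169, -0.00656434]), 'opening': 1.0022921207711901}
scene {'vertical_fov': 48.97858480697401, 'cx': 321.64501024502573, 'cy': 240.11495930999283, 'eye': array([1051.70545078, -611.50982141,  922.41223328]), 'rotation': array([0.74293879, 0.00161589, 0.68410004])}
top {'vertical_fov': 46.27465251158806, 'cx': 321.26432708974096, 'cy': 240.70890840949693, 'eye': array([ 388.03984087,  -10.2003364 , 1135.11427506]), 'rotation': array([ 0.17940404, -0.02393723, -1.57657165])}
wrist {'vertical_fov': 64.71603944258464, 'cx': 323.1339724119324, 'cy': 240.6843417259799, 'eye': array([ 263.49138965, -571.39030618,  385.08957812]), 'rotation': array([-0.24165686,  0.00168272, -1.24731247])}
```

View pictures.

View pics/scene0.png

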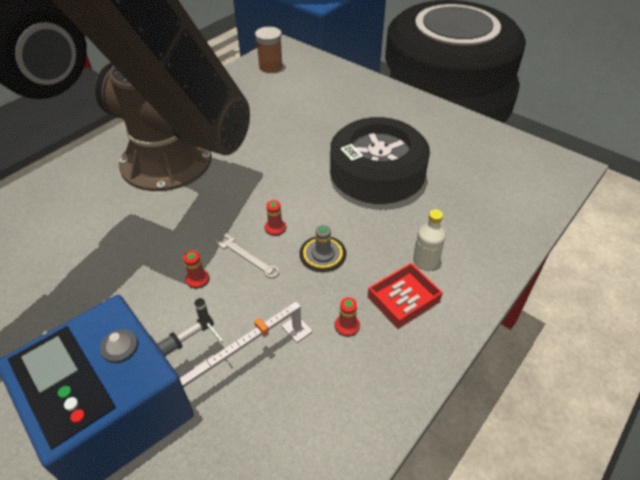

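View pics/top0.png

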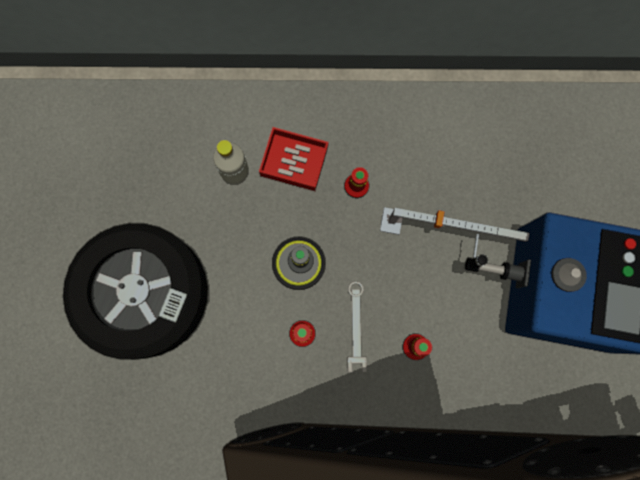

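View pics/wrist0.png

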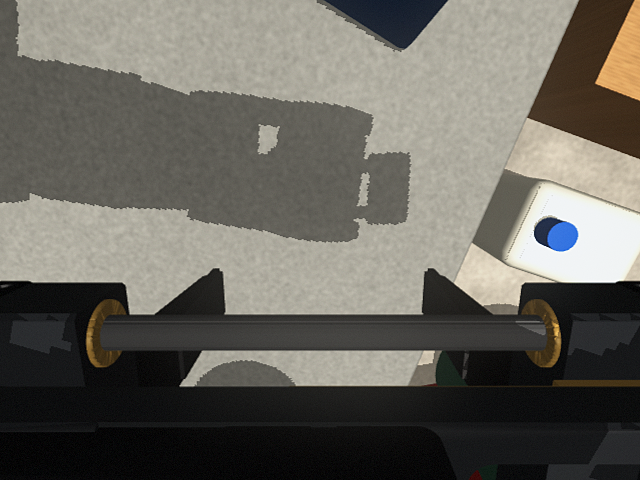

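The overhead picture shows the grey wand on its ringed pad at (299,258). Three red look-alikes stand at (302,333), (417,347) and (358,181). The wheel label is at (173,305), the grip post near (475,264) and the orange clip at (440,218). The grey one on the pad fits the description. Next I enlarge crops to confirm it.

```bash
cat >> h.py <<'E'
from scipy.spatial.transform import Rotation as Ro
def load(f): return np.load('pics/'+f+'.npz')
def cam(z):
    return Ro.from_euler('xyz',z['rotation']).as_matrix(), z['eye'], 240/np.tan(np.radians(float(z['vertical_fov']))/2), float(z['cx']), float(z['cy'])
def ray(z,u,v):
    R,e,f,cx,cy=cam(z); return R@np.array([(u-cx)/f,-(v-cy)/f,-1.]),e
def dp(z,u,v):
    r,e=ray(z,u,v); return e+r*float(z['d'][int(round(v)),int(round(u))])
def atz(z,u,v,h):
    r,e=ray(z,u,v); return e+r*(h-e[2])/r[2]
def crop(f,x,y,w,h,k,o): 
    cv2.imwrite('pics/'+o+'.png',cv2.resize(cv2.imread('pics/'+f+'.png')[y:y+h,x:x+w],None,fx=k,fy=k,interpolation=cv2.INTER_CUBIC))
E
python3 - <<'E'
from h import *
crop('top0',260,220,80,80,7,'c1'); crop('top0',380,195,160,100,5,'c2'); crop('top0',60,215,160,150,5,'c3')
z=load('top0')
for n,u,v in [('scan',299,256),('padL',277,262),('label',173,305),('grip',470,264),('clip',440,218),('table',250,400),('table',400,120),('table',40,200),('bottle',224,148)]: print(n,dp(z,u,v).round(1))
E
```

```text
scan [549.1   5.8  85.2]
padL [548.9  51.5   6.7]
label [455.8 231.4 115.8]
grip [ 530.2 -312.6  105.6]
clip [ 619.4 -261.9   98.8]
table [278.4 102.3  -1.8]
table [ 855.9 -208.7    2.1]
table [679.3 538.8   1.6]
bottle [739.7 142.4 149. ]
```

View pics/c1.png

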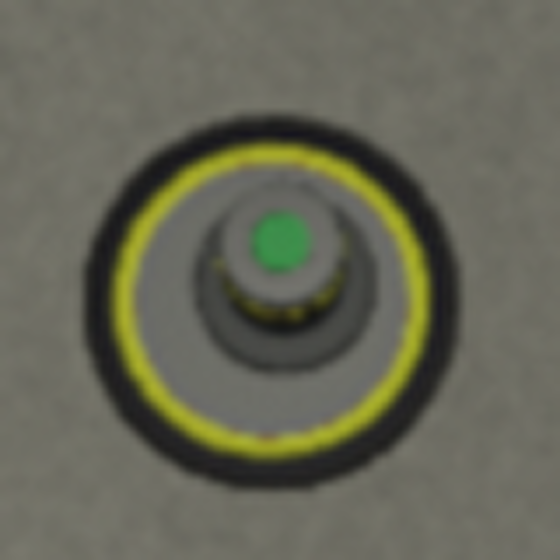

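View pics/c2.png

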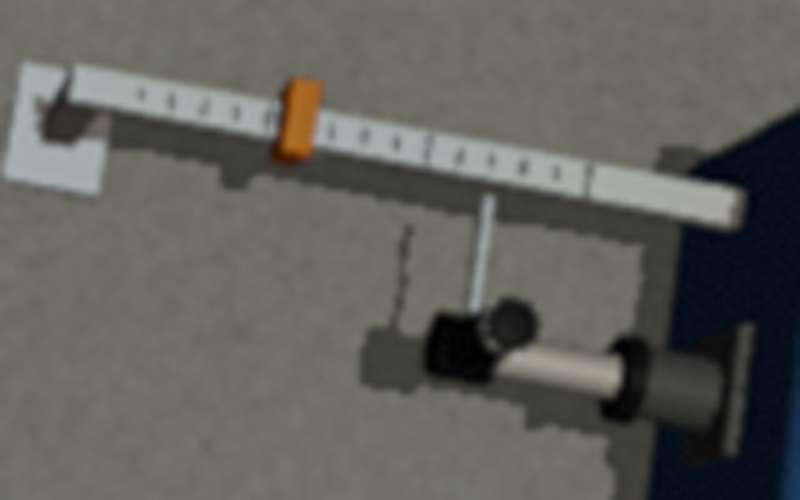

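View pics/c3.png

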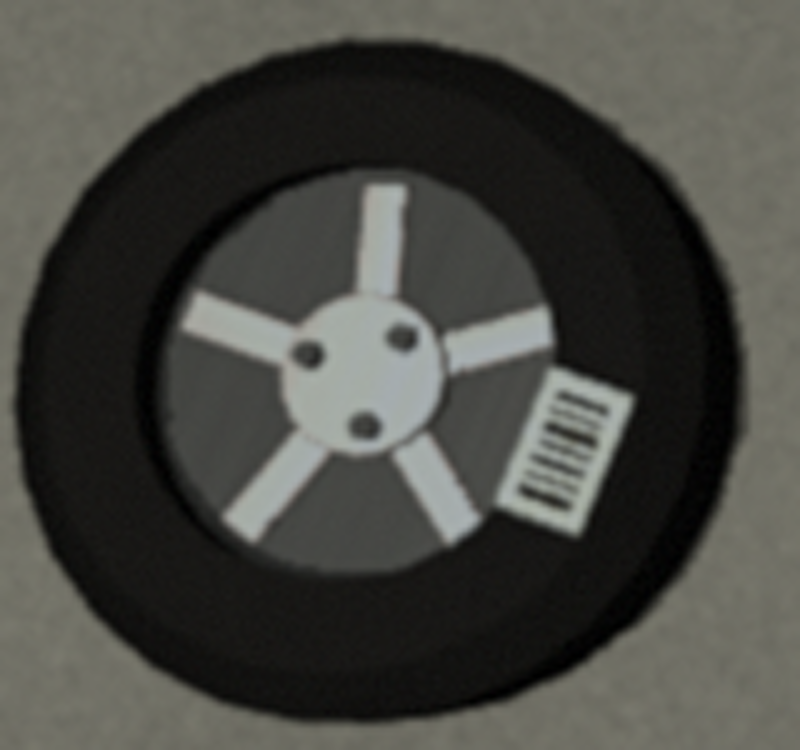

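Run:
```python
from h import *
z=load('top0')
P={}
for n,u,v,h in [('scantop',299.7,254,88),('pad',298.5,262.7,8),('label',172.9,304.6,116),('wheelc',132.5,289.5,100),('posttop',482.2,259,155),('cliptop',440,218.2,100),('tip',477.2,233.8,94),('railL',395,211.5,85),('railR',525,234.5,85),
 ('l1',170.6,287,116),('l2',186.6,293.6,116),('l3',175.6,322,116),('l4',158.8,315.6,116)]:
    P[n]=atz(z,u,v,h); print(n,P[n].round(1), (dp(z,u,v)).round(1))
d=P['railL']-P['railR']; d/=np.linalg.norm(d); print('rail',d, np.degrees(np.arctan2(d[1],d[0])))
print('tip-post along',(P['tip']-P['posttop'])@d,'clip-tip',(P['cliptop']-P['tip'])@d, 'clip-post',(P['cliptop']-P['posttop'])@d)
```

```text
scantop [552.4   4.5  88. ] [552.7   4.5  86.3]
pad [547.2   8.    8. ] [536.8   6.8  81.8]
label [456.5 231.5 116. ] [456.5 231.6 115.9]
wheelc [485.4 310.  100. ] [485.8 311.1  96.1]
posttop [ 532.3 -320.4  155. ] [ 532.3 -320.4  155. ]
cliptop [ 618.7 -261.6  100. ] [ 619.  -261.9   98.8]
tip [ 589.7 -332.9   94. ] [ 589.1 -331.9   97.2]
railL [ 635.3 -178.8   85. ] [ 636.2 -179.3   81.4]
railR [ 590.  -428.1   85. ] [ 589.6 -427.4   86.8]
l1 [488.2 237.  116. ] [488.3 237.1 115.3]
l2 [476.2 207.8 116. ] [476.5 208.6 112.1]
l3 [425.6 225.5 116. ] [425.6 225.8 114.7]
l4 [437.  255.8 116. ] [437.1 256.3 114.2]
rail [0.17903762 0.98384223 0.        ] 79.68629087207783
tip-post along -2.0221794204856707 clip-tip 75.30773451610317 clip-post 73.2855550956175
```

The crop at (300,254) shows the grey wand with its yellow band on the ringed pad, so this is the one meant. The measurements agree with the given sizes: the depth readings put the scanner top at 86 mm (88 expected), the label at 116 mm and the post top at 155 mm. Next I travel above the scanner.

>>> move_arm --rows '[{"tx": -2.2, "ty": -0.4, "tz": 2.6}, {"tx": -2.2, "ty": -0.4, "tz": 2.6}, {"tx": -2.2, "ty": -0.4, "tz": 2.6}, {"tx": -2.2, "ty": -0.4, "tz": 2.6}, {"tx": -2.2, "ty": -0.4, "tz": 2.6}, {"tx": -2.2, "ty": -0.4, "tz": 2.6}, {"tx": -2.2, "tz": 2.6}, {"tx": -2.2, "tz": 2.6}, {"tx": -2.2, "tz": 2.6}, {"tx": -2.2, "tz": 2.6}]'

```text
validation failed for argument at $.ro...
```

>>> move_arm --rows '[{"tx": -2.2, "tz": 2.6}, {"tx": -2.2, "tz": 2.6}, {"tx": -2.2, "tz": 2.6}, {"tx": -2.2, "tz": 2.6}, {"tx": -2.2, "tz": 2.6}, {"tx": -2.2, "tz": 2.6}, {"tx": -2.2, "tz": 2.6}, {"tx": -2.2, "tz": 2.6}, {"tx": -2.2, "tz": 2.6}, {}]'

```text
validation failed for argument at $.ro...
```

Run:
```python
from h import *
s=env.state();print(s['t'],s['eef_pos'],s['tcp_rot'],s['joints'])
shot('wrist','w1');shot('top','t1')
```

```text
0.15 [ 198.83085337 -592.32971656  199.81135323] [-1.57069457e+00  8.15281325e-04 -1.24704306e+00] [-1.35261443e+00  4.91398320e-01  1.55930595e+00  1.72162367e-05
  1.09170985e+00 -1.05579275e-01]
```

View pics/w1.png

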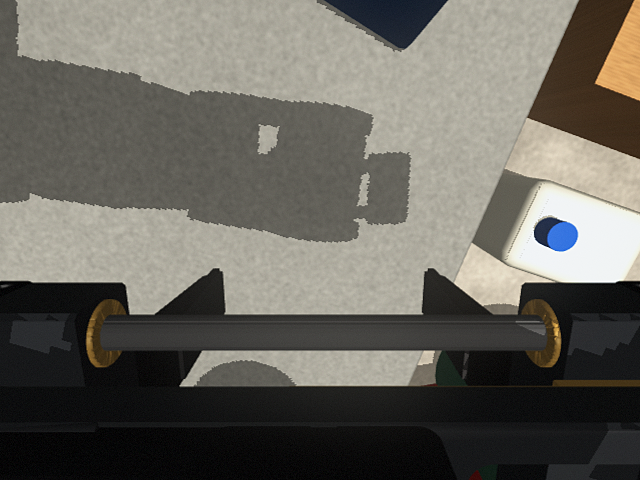

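The call was refused, so it probably needs every key in each row.

>>> move_arm --rows '[{"tx": -2.2, "ty": -0.4, "tz": 2.6, "rx": 0, "ry": 0, "rz": 0, "grip": 100}, {"tx": -2.2, "ty": -0.4, "tz": 2.6, "rx": 0, "ry": 0, "rz": 0, "grip": 100}, {"tx": -2.2, "ty": -0.4, "tz": 2.6, "rx": 0, "ry": 0, "rz": 0, "grip": 100}, {"tx": -2.2, "ty": -0.4, "tz": 2.6, "rx": 0, "ry": 0, "rz": 0, "grip": 100}, {"tx": -2.2, "ty": -0.4, "tz": 2.6, "rx": 0, "ry": 0, "rz": 0, "grip": 100}, {"tx": -2.2, "ty": -0.4, "tz": 2.6, "rx": 0, "ry": 0, "rz": 0, "grip": 100}, {"tx": -2.2, "ty": 0, "tz": 2.6, "rx": 0, "ry": 0, "rz": 0, "grip": 100}, {"tx": -2.2, "ty": 0, "tz": 2.6, "rx": 0, "ry": 0, "rz": 0, "grip": 100}, {"tx": -2.2, "ty": 0, "tz": 2.6, "rx": 0, "ry": 0, "rz": 0, "grip": 100}, {"tx": -2.2, "ty": 0, "tz": 2.6, "rx": 0, "ry": 0, "rz": 0, "grip": 100}]'

```text
t: 1.08
eef_pos: [375.9, -299.7, 224.4]
tcp_rot: [-1.571, -0.0, -1.247]
ft_force: [0.9, 0.2, 0.4]
opening: 0.999
```

>>> move_arm --rows '[{"tx": -2.2, "ty": 0, "tz": 2.6, "rx": 0, "ry": 0, "rz": 0, "grip": 100}, {"tx": -2.2, "ty": 0, "tz": 2.6, "rx": 0, "ry": 0, "rz": 0, "grip": 100}, {"tx": -2.2, "ty": 0, "tz": 2.6, "rx": 0, "ry": 0, "rz": 0, "grip": 100}, {"tx": -2.2, "ty": 0, "tz": 2.6, "rx": 0, "ry": 0, "rz": 0, "grip": 100}, {"tx": -2.2, "ty": 0, "tz": 2.6, "rx": 0, "ry": 0, "rz": 0, "grip": 100}, {"tx": -2.2, "ty": 0, "tz": 2.6, "rx": 0, "ry": 0, "rz": 0, "grip": 100}, {"tx": -2.2, "ty": 0, "tz": 2.6, "rx": 0, "ry": 0, "rz": 0, "grip": 100}, {"tx": -2.2, "ty": 0, "tz": 2.6, "rx": 0, "ry": 0, "rz": 0, "grip": 100}, {"tx": -2.2, "ty": 0, "tz": 2.6, "rx": 0, "ry": 0, "rz": 0, "grip": 100}, {"tx": 0, "ty": 0, "tz": 0, "rx": 0, "ry": 0, "rz": 0, "grip": 100}]'

```text
t: 1.92
eef_pos: [536.2, -35.1, 224.1]
tcp_rot: [-1.57, 0.0, -1.244]
ft_force: [-0.3, 1.1, -0.1]
opening: 0.997
```

Run:
```python
from h import *
s=env.state();print(s['t'],s['eef_pos'],s['tcp_rot'],s['joints'])
shot('wrist','w2');shot('scene','s2');shot('top','t2')
```

```text
1.9167 [536.24366116 -35.09369776 224.08649033] [-1.56972485e+00  3.76281471e-04 -1.24371670e+00] [-1.88748779e-01  3.40959040e-01  1.74313460e+00  9.82852020e-04
  1.05675276e+00  1.05448517e+00]
```

View pics/w2.png

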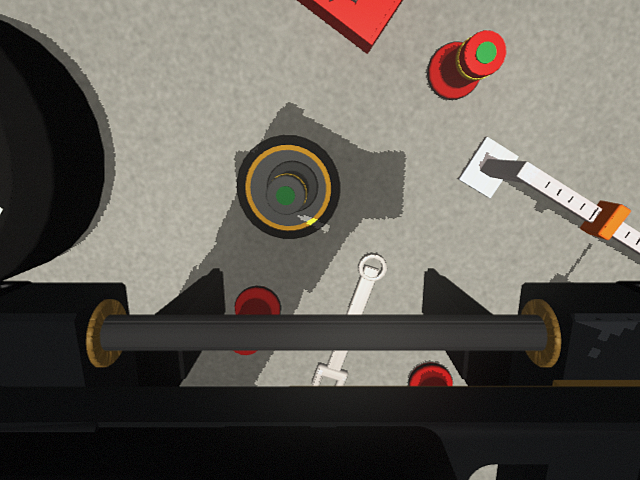

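View pics/s2.png

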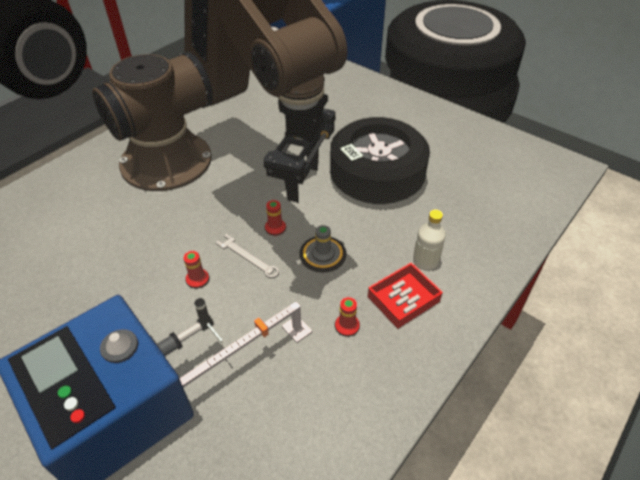

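The wrist view shows the green top of the grey scanner at (286,196) and its pad ring around (288,187). The red look-alike at (257,310) is not in the way.

Run:
```python
from h import *
z=load('w2')
for n,u,v,h in [('scantop',286,196,88),('pad',288.5,187,8),('red',258,305,80)]: print(n,atz(z,u,v,h).round(1),dp(z,u,v).round(1))
crop('w2',228,127,120,120,5,'c4')
# commanded-ish delta from measured
s=env.state();Rt=Ro.from_euler('xyz',s['tcp_rot']).as_matrix()
print('tool delta mm',Rt.T@(np.array([552.4,4.5,s['eef_pos'][2]])-s['eef_pos']))
```

```text
scantop [552.6   3.5  88. ] [552.8   3.4  89.2]
pad [550.6   8.1   8. ] [560.9   3.6  90.2]
red [445.7  -1.8  80. ] [ 4.244e+02 -1.000e-01  3.470e+01]
tool delta mm [-3.53471498e+01 -1.81892380e-02  3.13993620e+01]
```

View pics/c4.png

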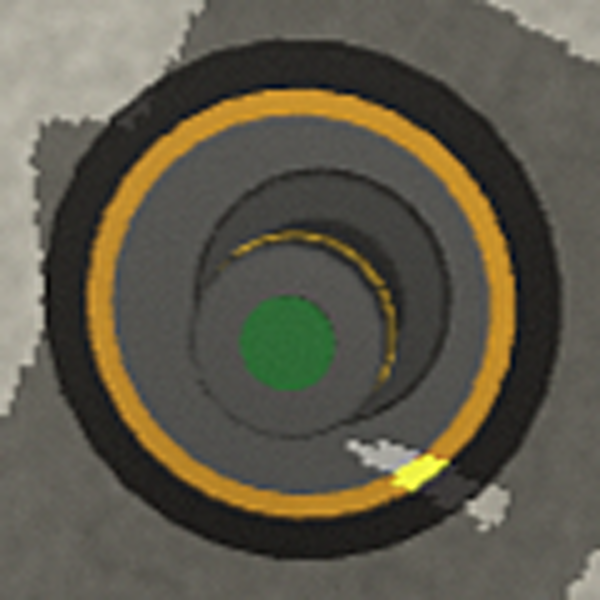

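>>> move_arm --rows '[{"tx": -1.7, "ty": 0, "tz": 1.5, "rx": 0, "ry": 0, "rz": 0, "grip": 100}, {"tx": -1.7, "ty": 0, "tz": 1.5, "rx": 0, "ry": 0, "rz": 0, "grip": 100}, {"tx": 0, "ty": 2, "tz": 0, "rx": 0, "ry": 0, "rz": 0, "grip": 100}, {"tx": 0, "ty": 2, "tz": 0, "rx": 0, "ry": 0, "rz": 0, "grip": 100}, {"tx": 0, "ty": 2, "tz": 0, "rx": 0, "ry": 0, "rz": 0, "grip": 100}, {"tx": 0, "ty": 0, "tz": 0, "rx": 0, "ry": 0, "rz": 0, "grip": 100}, {"tx": 0, "ty": 0, "tz": 0, "rx": 0, "ry": 0, "rz": 0, "grip": 100}, {"tx": 0, "ty": 0, "tz": 0, "rx": 0, "ry": 0, "rz": 0, "grip": 100}]'

```text
t: 2.73
eef_pos: [552.1, 1.8, 165.3]
tcp_rot: [-1.57, -0.001, -1.248]
ft_force: [0.1, -0.1, -0.1]
opening: 1.0
```

Run:
```python
from h import *
s=env.state();Rt=Ro.from_euler('xyz',s['tcp_rot']).as_matrix()
print(s['eef_pos'],'tool delta mm',Rt.T@(np.array([552.5,4.0,58])-s['eef_pos']))
shot('wrist','w3')
```

```text
[552.14938037   1.82119194 165.32844158] tool delta mm [ -2.02130146 107.32819545   0.91504754]
```

View pics/w3.png

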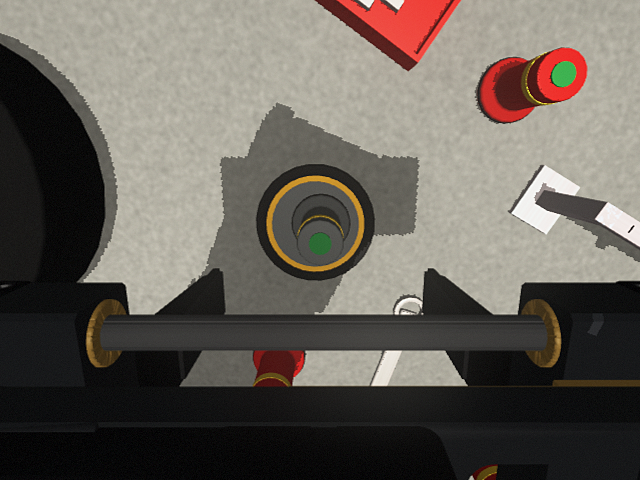

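The scanner top is at (319,243), about 4 px left of the jaw centre line at 324. That agrees with the 2 mm shift I computed. Next I descend.

>>> move_arm --rows '[{"tx": -0.2, "ty": 0, "tz": 0.1, "rx": 0, "ry": 0, "rz": 0, "grip": 100}, {"tx": 0, "ty": 2, "tz": 0, "rx": 0, "ry": 0, "rz": 0, "grip": 100}, {"tx": 0, "ty": 2, "tz": 0, "rx": 0, "ry": 0, "rz": 0, "grip": 100}, {"tx": 0, "ty": 2, "tz": 0, "rx": 0, "ry": 0, "rz": 0, "grip": 100}, {"tx": 0, "ty": 2, "tz": 0, "rx": 0, "ry": 0, "rz": 0, "grip": 100}, {"tx": 0, "ty": 1.5, "tz": 0, "rx": 0, "ry": 0, "rz": 0, "grip": 100}, {"tx": 0, "ty": 1, "tz": 0, "rx": 0, "ry": 0, "rz": 0, "grip": 100}, {"tx": 0, "ty": 0, "tz": 0, "rx": 0, "ry": 0, "rz": 0, "grip": 100}, {"tx": 0, "ty": 0, "tz": 0, "rx": 0, "ry": 0, "rz": 0, "grip": 100}]'

```text
t: 3.53
eef_pos: [552.4, 4.9, 59.7]
tcp_rot: [-1.571, -0.0, -1.247]
ft_force: [0.1, -0.2, 0.1]
opening: 0.998
```

Run:
```python
from h import *
s=env.state();print(s['eef_pos'],s['ft_force'])
shot('wrist','w4')
```

```text
[552.43412209   4.91532819  59.66256247] [ 0.1267509  -0.21472478  0.06750493]
```

View pics/w4.png

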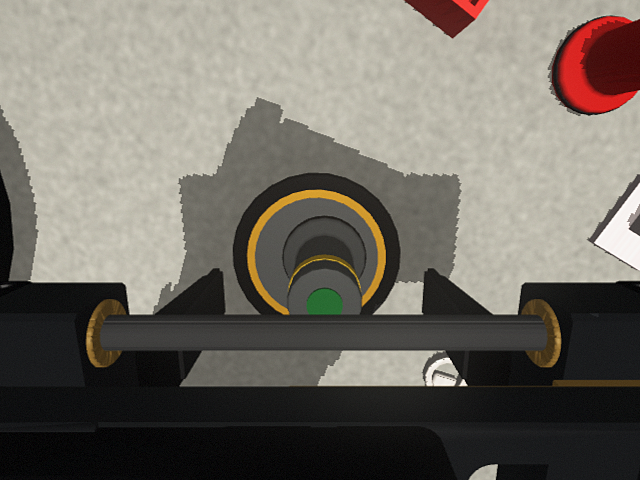

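The scanner at (324,300) sits midway between the fingers at 224 and 424. Next I close the jaws.

>>> move_arm --rows '[{"tx": 0, "ty": 0, "tz": 0, "rx": 0, "ry": 0, "rz": 0, "grip": 60}, {"tx": 0, "ty": 0, "tz": 0, "rx": 0, "ry": 0, "rz": 0, "grip": 45}, {"tx": 0, "ty": 0, "tz": 0, "rx": 0, "ry": 0, "rz": 0, "grip": 38}, {"tx": 0, "ty": 0, "tz": 0, "rx": 0, "ry": 0, "rz": 0, "grip": 0}, {"tx": 0, "ty": 0, "tz": 0, "rx": 0, "ry": 0, "rz": 0, "grip": 0}, {"tx": 0, "ty": 0, "tz": 0, "rx": 0, "ry": 0, "rz": 0, "grip": 0}, {"tx": 0, "ty": 0, "tz": 0, "rx": 0, "ry": 0, "rz": 0, "grip": 0}, {"tx": 0, "ty": 0, "tz": 0, "rx": 0, "ry": 0, "rz": 0, "grip": 0}]'

```text
t: 4.25
eef_pos: [552.1, 4.9, 59.2]
tcp_rot: [-1.571, -0.0, -1.247]
ft_force: [0.8, -1.2, 0.4]
opening: 0.495
```

>>> move_arm --rows '[{"tx": 0, "ty": 0, "tz": 0, "rx": 0, "ry": 0, "rz": 0, "grip": 0}, {"tx": 0, "ty": 0, "tz": 0, "rx": 0, "ry": 0, "rz": 0, "grip": 0}, {"tx": 0, "ty": 0, "tz": 0, "rx": 0, "ry": 0, "rz": 0, "grip": 0}, {"tx": 0, "ty": 0, "tz": 0, "rx": 0, "ry": 0, "rz": 0, "grip": 0}, {"tx": 0, "ty": 0, "tz": 0, "rx": 0, "ry": 0, "rz": 0, "grip": 0}, {"tx": 0, "ty": 0, "tz": 0, "rx": 0, "ry": 0, "rz": 0, "grip": 0}]'

```text
t: 4.75
eef_pos: [552.2, 4.9, 59.2]
tcp_rot: [-1.571, -0.0, -1.247]
ft_force: [0.9, -0.3, -0.4]
opening: 0.344
```

>>> move_arm --rows '[{"tx": 0, "ty": 0, "tz": 0, "rx": 0, "ry": 0, "rz": 0, "grip": 0}, {"tx": 0, "ty": 0, "tz": 0, "rx": 0, "ry": 0, "rz": 0, "grip": 0}, {"tx": 0, "ty": -1, "tz": 0, "rx": 0, "ry": 0, "rz": 0, "grip": 0}, {"tx": 0, "ty": -2, "tz": 0, "rx": 0, "ry": 0, "rz": 0, "grip": 0}, {"tx": 0, "ty": -3, "tz": 0, "rx": 0, "ry": 0, "rz": 0, "grip": 0}, {"tx": 0, "ty": -3, "tz": 0, "rx": 0, "ry": 0, "rz": 0, "grip": 0}, {"tx": 0, "ty": -3, "tz": 0, "rx": 0, "ry": 0, "rz": 0, "grip": 0}, {"tx": 0, "ty": -3, "tz": 0, "rx": 0, "ry": 0, "rz": 0, "grip": 0}, {"tx": 0, "ty": -3, "tz": 0, "rx": 0, "ry": 0, "rz": 0, "grip": 0}, {"tx": 0, "ty": -1, "tz": 0, "rx": 0, "ry": 0, "rz": 0, "grip": 0}]'

```text
t: 5.58
eef_pos: [553.0, 5.0, 254.0]
tcp_rot: [-1.565, -0.002, -1.247]
ft_force: [0.4, -0.7, -1.6]
opening: 0.347
```

Run:
```python
from h import *
s=env.state();print(s['t'],s['eef_pos'],s['ft_force'],s['opening'])
Rt=Ro.from_euler('xyz',s['tcp_rot']).as_matrix()
print('tool delta mm',Rt.T@(np.array([456.5,231.5,248])-s['eef_pos']))
shot('scene','s5')
crop('s5',220,100,240,180,3,'c5')
```

```text
5.5833 [553.00735084   4.96399667 253.98520501] [ 0.39194404 -0.6653881  -1.58842534] 0.34717767008531736
tool delta mm [-245.48699589    5.27351576  -19.40044149]
```

View pics/c5.png

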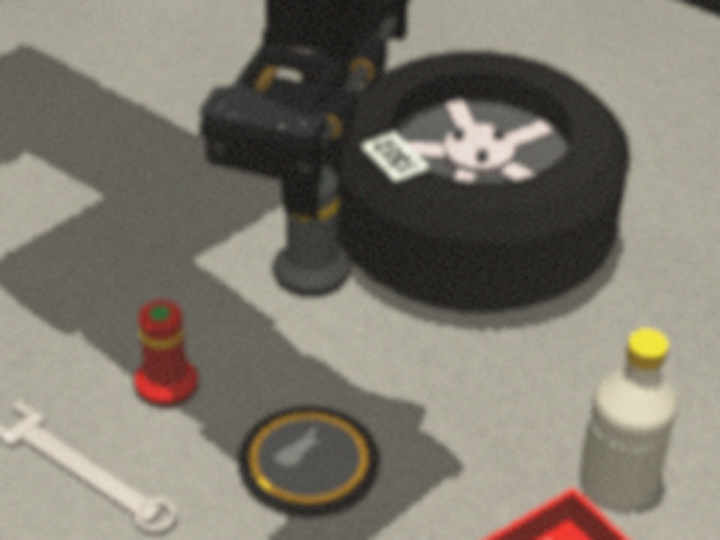

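The scanner hangs upright in the jaws, at about (310,240) in the crop, and the pad is empty. Next I carry it over the label.

>>> move_arm --rows '[{"tx": -1.5, "ty": 0, "tz": -0.1, "rx": 0, "ry": 0, "rz": 0, "grip": 0}, {"tx": -3, "ty": 0.1, "tz": -0.2, "rx": 0, "ry": 0, "rz": 0, "grip": 0}, {"tx": -3, "ty": 0.1, "tz": -0.2, "rx": 0, "ry": 0, "rz": 0, "grip": 0}, {"tx": -3, "ty": 0.1, "tz": -0.3, "rx": 0, "ry": 0, "rz": 0, "grip": 0}, {"tx": -3, "ty": 0.1, "tz": -0.3, "rx": 0, "ry": 0, "rz": 0, "grip": 0}, {"tx": -3, "ty": 0.1, "tz": -0.3, "rx": 0, "ry": 0, "rz": 0, "grip": 0}, {"tx": -3, "ty": 0, "tz": -0.2, "rx": 0, "ry": 0, "rz": 0, "grip": 0}, {"tx": -3, "ty": 0, "tz": -0.2, "rx": 0, "ry": 0, "rz": 0, "grip": 0}, {"tx": -2, "ty": 0, "tz": -0.1, "rx": 0, "ry": 0, "rz": 0, "grip": 0}, {"tx": 0, "ty": 0, "tz": 0, "rx": 0, "ry": 0, "rz": 0, "grip": 0}]'

```text
t: 6.47
eef_pos: [453.4, 234.0, 242.2]
tcp_rot: [-1.574, 0.001, -1.244]
ft_force: [0.1, 0.3, -0.9]
opening: 0.346
```

>>> move_arm --rows '[{"tx": 0, "ty": 0, "tz": 0, "rx": 0, "ry": 0, "rz": 0, "grip": 0}, {"tx": 0, "ty": 0, "tz": 0, "rx": 0, "ry": 0, "rz": 0, "grip": 0}, {"tx": 0, "ty": 0, "tz": 0, "rx": 0, "ry": 0, "rz": 0, "grip": 0}]'

```text
t: 6.72
eef_pos: [456.1, 230.5, 243.4]
tcp_rot: [-1.572, -0.0, -1.248]
ft_force: [0.8, 0.5, -1.8]
opening: 0.345
```

Run:
```python
from h import *
s=env.state();print(s['t'],s['eef_pos'],s['tcp_rot'],s['ft_force'],s['opening'])
shot('scene','s6');shot('top','t6')
crop('s6',260,60,240,180,3,'c6')
```

```text
6.7167 [456.07657149 230.50472247 243.43702259] [-1.57216539e+00 -2.49058466e-04 -1.24770356e+00] [ 0.76504392  0.51660625 -1.84199328] 0.3454493477041235
```

View pics/c6.png

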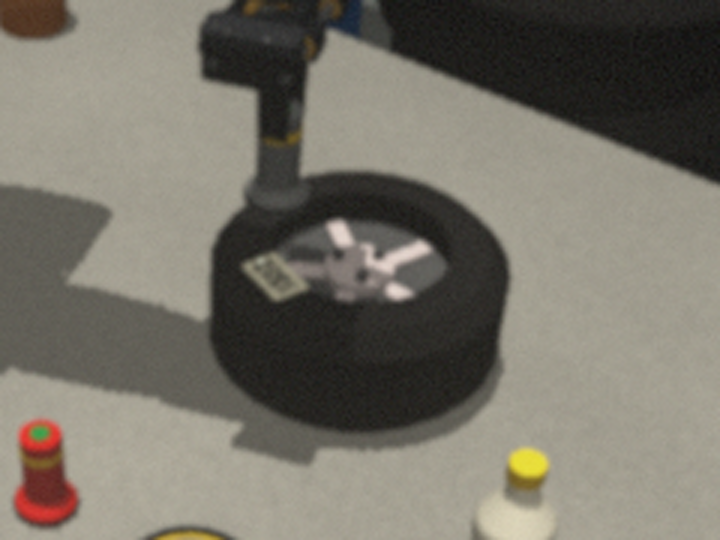

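View pics/t6.png

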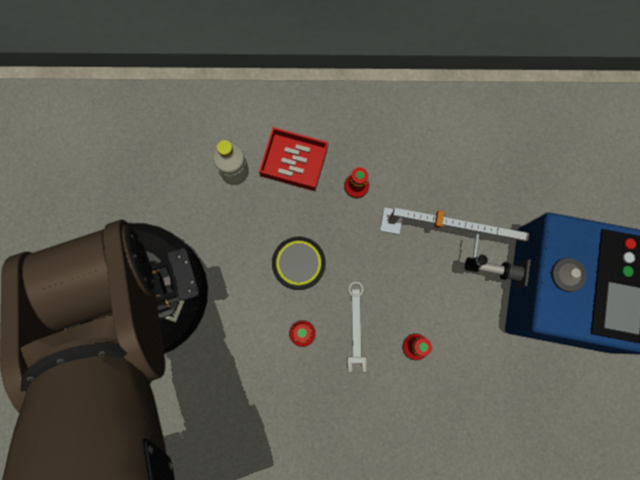

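```bash
cat >> h.py <<'E'
def proj(z,p):
    R,e,f,cx,cy=cam(z); q=R.T@(np.array(p)-e); return cx+f*q[0]/-q[2], cy-f*q[1]/-q[2]
E
python3 - <<'E'
from h import *
z=load('s6')
print(atz(z,276/3+260-.3,277/3+60-.3,116))
for p in ([456.5,231.5,116],[456,230.5,192.3],[456,230.5,202]):
    u,v=proj(z,p); print((u-260)*3,(v-60)*3)
E
```

```text
[454.31061766 235.75040226 116.        ]
274.10890084538505 279.67408054872664
276.7288272792084 202.04129318393058
277.2432594647695 191.6150109676017
```

>>> move_arm --rows '[{"tx": 0, "ty": 0, "tz": 0, "rx": 0, "ry": 0, "rz": 0, "grip": 0}, {"tx": 0, "ty": 0, "tz": 0, "rx": 0, "ry": 0, "rz": 0, "grip": 0}, {"tx": 0, "ty": 0, "tz": 0, "rx": 0, "ry": 0, "rz": 0, "grip": 0}, {"tx": 0, "ty": 0, "tz": 0, "rx": 0, "ry": 0, "rz": 0, "grip": 0}, {"tx": 0, "ty": 0, "tz": 0, "rx": 0, "ry": 0, "rz": 0, "grip": 0}, {"tx": 0, "ty": 0, "tz": 0, "rx": 0, "ry": 0, "rz": 0, "grip": 0}, {"tx": 0, "ty": 0, "tz": 0, "rx": 0, "ry": 0, "rz": 0, "grip": 0}, {"tx": 0, "ty": 0, "tz": 0, "rx": 0, "ry": 0, "rz": 0, "grip": 0}, {"tx": 0, "ty": 0, "tz": 0, "rx": 0, "ry": 0, "rz": 0, "grip": 0}, {"tx": 0, "ty": 0, "tz": 0, "rx": 0, "ry": 0, "rz": 0, "grip": 0}]'

```text
t: 7.65
eef_pos: [456.2, 231.1, 244.2]
tcp_rot: [-1.571, -0.0, -1.247]
ft_force: [0.3, -0.6, -1.7]
opening: 0.343
```

>>> move_arm --rows '[{"tx": 0, "ty": 0, "tz": 0, "rx": 0, "ry": 0, "rz": 0, "grip": 0}, {"tx": 0, "ty": 0, "tz": 0, "rx": 0, "ry": 0, "rz": 0, "grip": 0}, {"tx": 0, "ty": 0, "tz": 0, "rx": 0, "ry": 0, "rz": 0, "grip": 0}, {"tx": 0, "ty": 0, "tz": 0, "rx": 0, "ry": 0, "rz": 0, "grip": 0}, {"tx": 0, "ty": 0, "tz": 0, "rx": 0, "ry": 0, "rz": 0, "grip": 0}, {"tx": 0, "ty": 0, "tz": 0, "rx": 0, "ry": 0, "rz": 0, "grip": 0}, {"tx": 0, "ty": 0, "tz": 0, "rx": 0, "ry": 0, "rz": 0, "grip": 0}, {"tx": 0, "ty": 0, "tz": 0, "rx": 0, "ry": 0, "rz": 0, "grip": 0}, {"tx": 0, "ty": 0, "tz": 0, "rx": 0, "ry": 0, "rz": 0, "grip": 0}, {"tx": 0, "ty": 0, "tz": 0, "rx": 0, "ry": 0, "rz": 0, "grip": 0}]'

```text
t: 8.48
eef_pos: [456.2, 231.2, 244.2]
tcp_rot: [-1.571, -0.0, -1.247]
ft_force: [-0.0, 0.1, -1.3]
opening: 0.347
```

>>> move_arm --rows '[{"tx": 0, "ty": 0, "tz": 0, "rx": 0, "ry": 0, "rz": 0, "grip": 0}, {"tx": 0, "ty": 0, "tz": 0, "rx": 0, "ry": 0, "rz": 0, "grip": 0}, {"tx": 0, "ty": 0, "tz": 0, "rx": 0, "ry": 0, "rz": 0, "grip": 0}, {"tx": 0, "ty": 0, "tz": 0, "rx": 0, "ry": 0, "rz": 0, "grip": 0}, {"tx": 0, "ty": 0, "tz": 0, "rx": 0, "ry": 0, "rz": 0, "grip": 0}, {"tx": 0, "ty": 0, "tz": 0, "rx": 0, "ry": 0, "rz": 0, "grip": 0}]'

```text
t: 8.98
eef_pos: [456.2, 231.1, 244.2]
tcp_rot: [-1.571, -0.0, -1.247]
ft_force: [0.2, -0.4, -1.7]
opening: 0.348
```

Run:
```python
from h import *
s=env.state();print(s['t'],s['eef_pos'],s['tcp_rot'],s['qvel'],s['opening'])
Rt=Ro.from_euler('xyz',s['tcp_rot']).as_matrix()
print('tool delta mm',Rt.T@(np.array([551.2,5.2,200])-s['eef_pos']))
```

```text
8.9833 [456.185322   231.13513779 244.19095169] [-1.57082342e+00 -8.67451470e-05 -1.24699378e+00] [-0.00113206  0.00157045 -0.0005454   0.00029095 -0.00157705  0.00213624] 0.34793629274505206
tool delta mm [244.42117785  44.21166132  18.19155183]
```

The 2 s hold over the label is done, with TCP and label agreeing to about 1–5 mm across the two views. Next I go back to the pad.

>>> move_arm --rows '[{"tx": 1.3, "ty": 0, "tz": 0.1, "rx": 0, "ry": 0, "rz": 0, "grip": 0}, {"tx": 3, "ty": 0, "tz": 0.2, "rx": 0, "ry": 0, "rz": 0, "grip": 0}, {"tx": 3, "ty": 0, "tz": 0.2, "rx": 0, "ry": 0, "rz": 0, "grip": 0}, {"tx": 3, "ty": 0, "tz": 0.3, "rx": 0, "ry": 0, "rz": 0, "grip": 0}, {"tx": 3, "ty": 0, "tz": 0.3, "rx": 0, "ry": 0, "rz": 0, "grip": 0}, {"tx": 3, "ty": 0, "tz": 0.3, "rx": 0, "ry": 0, "rz": 0, "grip": 0}, {"tx": 3, "ty": 0, "tz": 0.2, "rx": 0, "ry": 0, "rz": 0, "grip": 0}, {"tx": 3, "ty": 0, "tz": 0.1, "rx": 0, "ry": 0, "rz": 0, "grip": 0}, {"tx": 2, "ty": 0, "tz": 0.1, "rx": 0, "ry": 0, "rz": 0, "grip": 0}, {"tx": 0, "ty": 0, "tz": 0, "rx": 0, "ry": 0, "rz": 0, "grip": 0}]'

```text
t: 9.82
eef_pos: [551.7, 3.4, 243.9]
tcp_rot: [-1.571, -0.001, -1.25]
ft_force: [-1.1, -0.3, -2.0]
opening: 0.346
```

>>> move_arm --rows '[{"tx": 0, "ty": 2, "tz": 0, "rx": 0, "ry": 0, "rz": 0, "grip": 0}, {"tx": 0, "ty": 3, "tz": 0, "rx": 0, "ry": 0, "rz": 0, "grip": 0}, {"tx": 0, "ty": 3, "tz": 0, "rx": 0, "ry": 0, "rz": 0, "grip": 0}, {"tx": 0, "ty": 3, "tz": 0, "rx": 0, "ry": 0, "rz": 0, "grip": 0}, {"tx": 0, "ty": 3, "tz": 0, "rx": 0, "ry": 0, "rz": 0, "grip": 0}, {"tx": 0, "ty": 2, "tz": 0, "rx": 0, "ry": 0, "rz": 0, "grip": 0}, {"tx": 0, "ty": 1, "tz": 0, "rx": 0, "ry": 0, "rz": 0, "grip": 0}, {"tx": 0, "ty": 0, "tz": 0, "rx": 0, "ry": 0, "rz": 0, "grip": 0}, {"tx": 0, "ty": 0, "tz": 0, "rx": 0, "ry": 0, "rz": 0, "grip": 0}, {"tx": 0, "ty": 0, "tz": 0, "rx": 0, "ry": 0, "rz": 0, "grip": 0}]'

```text
t: 10.65
eef_pos: [551.3, 6.6, 75.5]
tcp_rot: [-1.569, -0.001, -1.247]
ft_force: [0.4, -0.5, -2.2]
opening: 0.347
```

Run:
```python
from h import *
s=env.state();print(s['t'],s['eef_pos'],s['tcp_rot'],s['ft_force'],s['opening'])
shot('scene','s7'); crop('s7',240,180,160,120,5,'c7')
```

```text
10.65 [551.33670863   6.56724258  75.5346277 ] [-1.56892749e+00 -9.42289196e-04 -1.24683786e+00] [ 0.39895338 -0.51184875 -2.1627901 ] 0.3473676984150565
```

View pics/c7.png

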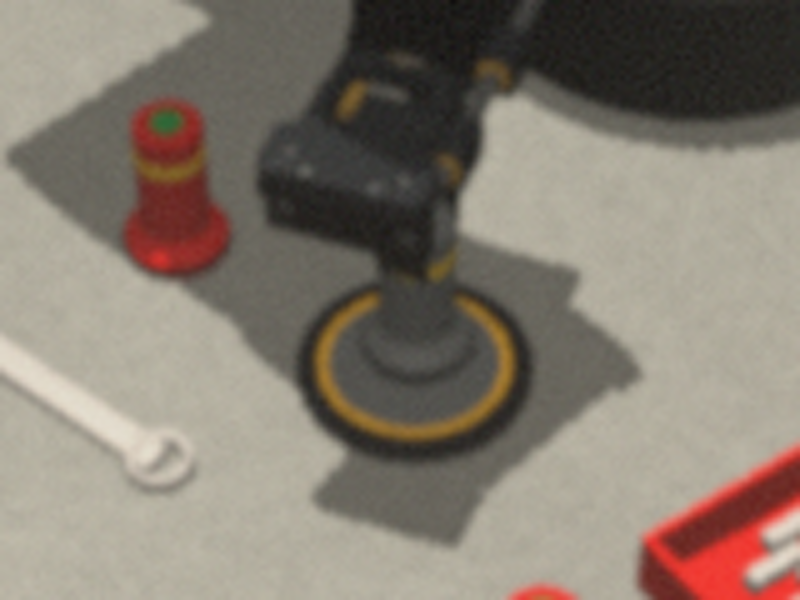

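The scanner hangs about 16 mm above the pad and inside the ring. Next I lower it gently.

>>> move_arm --rows '[{"tx": 0, "ty": 0.6, "tz": 0, "rx": 0, "ry": 0, "rz": 0, "grip": 0}, {"tx": 0, "ty": 0.5, "tz": 0, "rx": 0, "ry": 0, "rz": 0, "grip": 0}, {"tx": 0, "ty": 0.2, "tz": 0, "rx": 0, "ry": 0, "rz": 0, "grip": 0}, {"tx": 0, "ty": 0.1, "tz": 0, "rx": 0, "ry": 0, "rz": 0, "grip": 0}, {"tx": 0, "ty": 0, "tz": 0, "rx": 0, "ry": 0, "rz": 0, "grip": 0}, {"tx": 0, "ty": 0, "tz": 0, "rx": 0, "ry": 0, "rz": 0, "grip": 0}, {"tx": 0, "ty": 0, "tz": 0, "rx": 0, "ry": 0, "rz": 0, "grip": 0}]'

```text
t: 11.28
eef_pos: [550.7, 6.5, 60.3]
tcp_rot: [-1.571, -0.0, -1.247]
ft_force: [0.8, -0.3, -1.3]
opening: 0.346
```

>>> move_arm --rows '[{"tx": 0, "ty": 0.1, "tz": 0, "rx": 0, "ry": 0, "rz": 0, "grip": 0}, {"tx": 0, "ty": 0, "tz": 0, "rx": 0, "ry": 0, "rz": 0, "grip": 0}, {"tx": 0, "ty": 0, "tz": 0, "rx": 0, "ry": 0, "rz": 0, "grip": 0}, {"tx": 0, "ty": 0, "tz": 0, "rx": 0, "ry": 0, "rz": 0, "grip": 0}]'

```text
t: 11.62
eef_pos: [550.6, 6.5, 59.2]
tcp_rot: [-1.571, -0.0, -1.247]
ft_force: [-0.6, -0.6, -1.3]
opening: 0.348
```

>>> move_arm --rows '[{"tx": 0, "ty": 0.05, "tz": 0, "rx": 0, "ry": 0, "rz": 0, "grip": 0}, {"tx": 0, "ty": 0, "tz": 0, "rx": 0, "ry": 0, "rz": 0, "grip": 0}, {"tx": 0, "ty": 0, "tz": 0, "rx": 0, "ry": 0, "rz": 0, "grip": 0}, {"tx": 0, "ty": 0, "tz": 0, "rx": 0, "ry": 0, "rz": 0, "grip": 0}]'

```text
t: 11.95
eef_pos: [550.8, 6.4, 59.1]
tcp_rot: [-1.57, -0.0, -1.247]
ft_force: [-0.6, -1.1, 5.1]
opening: 0.346
```

The force has turned upward by about 6 N, so the scanner is down on the pad. Next I release it.

>>> move_arm --rows '[{"tx": 0, "ty": 0, "tz": 0, "rx": 0, "ry": 0, "rz": 0, "grip": 38}, {"tx": 0, "ty": 0, "tz": 0, "rx": 0, "ry": 0, "rz": 0, "grip": 42}, {"tx": 0, "ty": 0, "tz": 0, "rx": 0, "ry": 0, "rz": 0, "grip": 60}, {"tx": 0, "ty": 0, "tz": 0, "rx": 0, "ry": 0, "rz": 0, "grip": 100}, {"tx": 0, "ty": 0, "tz": 0, "rx": 0, "ry": 0, "rz": 0, "grip": 100}, {"tx": 0, "ty": 0, "tz": 0, "rx": 0, "ry": 0, "rz": 0, "grip": 100}, {"tx": 0, "ty": 0, "tz": 0, "rx": 0, "ry": 0, "rz": 0, "grip": 100}, {"tx": 0, "ty": 0, "tz": 0, "rx": 0, "ry": 0, "rz": 0, "grip": 100}, {"tx": 0, "ty": 0, "tz": 0, "rx": 0, "ry": 0, "rz": 0, "grip": 100}, {"tx": 0, "ty": 0, "tz": 0, "rx": 0, "ry": 0, "rz": 0, "grip": 100}]'

```text
t: 12.78
eef_pos: [550.6, 6.5, 58.7]
tcp_rot: [-1.571, -0.0, -1.247]
ft_force: [-0.5, 0.4, -0.0]
opening: 0.926
```

>>> move_arm --rows '[{"tx": 0, "ty": 0, "tz": 0, "rx": 0, "ry": 0, "rz": 0, "grip": 100}, {"tx": 0, "ty": 0, "tz": 0, "rx": 0, "ry": 0, "rz": 0, "grip": 100}, {"tx": 0, "ty": 0, "tz": 0, "rx": 0, "ry": 0, "rz": 0, "grip": 100}]'

```text
t: 13.03
eef_pos: [550.6, 6.5, 58.7]
tcp_rot: [-1.571, -0.0, -1.247]
ft_force: [0.5, -0.4, -0.2]
opening: 1.002
```

Run:
```python
from h import *
s=env.state();print(s['t'],s['eef_pos'],s['ft_force'],s['opening'])
shot('wrist','w8')
```

```text
13.0333 [550.60217049   6.46912335  58.72162011] [ 0.51011181 -0.41215815 -0.18068678] 1.0020746538099503
```

View pics/w8.png

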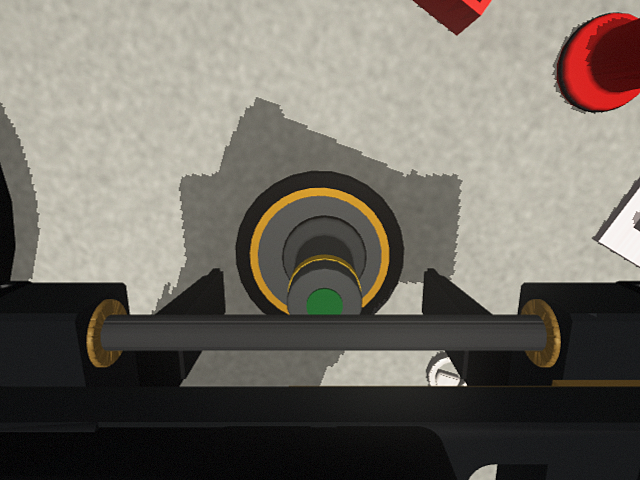

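The scanner stands upright and free on the pad: green top at (324,300), fingers clear at 224 and 424. Next I lift and turn the jaws along the rod.

>>> move_arm --rows '[{"tx": 0, "ty": -1, "tz": 0, "rx": 0, "ry": 0, "rz": 0, "grip": 100}, {"tx": 0, "ty": -2, "tz": 0, "rx": 0, "ry": 0, "rz": 0, "grip": 100}, {"tx": 0, "ty": -2, "tz": 0, "rx": 0, "ry": 0, "rz": 0, "grip": 100}, {"tx": 0, "ty": -3, "tz": 0, "rx": 0, "ry": 0, "rz": 0, "grip": 100}, {"tx": 0, "ty": -3, "tz": 0, "rx": 0, "ry": 0.1, "rz": 0, "grip": 100}, {"tx": 0, "ty": -3, "tz": 0, "rx": 0, "ry": 0.1, "rz": 0, "grip": 100}, {"tx": 0, "ty": -3, "tz": 0, "rx": 0, "ry": 0.1, "rz": 0, "grip": 100}, {"tx": 0, "ty": -3, "tz": 0, "rx": 0, "ry": 0.1, "rz": 0, "grip": 100}, {"tx": 0, "ty": -1, "tz": 0, "rx": 0, "ry": 0.1, "rz": 0, "grip": 100}, {"tx": 0, "ty": 0, "tz": 0, "rx": 0, "ry": 0, "rz": 0, "grip": 100}]'

```text
t: 13.92
eef_pos: [551.3, 6.5, 272.4]
tcp_rot: [-1.565, 0.0, -1.751]
ft_force: [0.5, 1.0, -0.2]
opening: 0.993
```

Run:
```python
from h import *
s=env.state();print(s['t'],s['eef_pos'],s['tcp_rot'],s['joints'])
Rt=Ro.from_euler('xyz',s['tcp_rot']).as_matrix()
print('tool delta mm',Rt.T@(np.array([532.3,-320.4,260])-s['eef_pos']))
shot('wrist','w9')
```

```text
13.9167 [551.26758324   6.46184283 272.35086366] [-1.56515305e+00  3.16534572e-04 -1.75137506e+00] [-1.08050952e-01  3.15196850e-01  1.64520971e+00 -1.01025674e-04
  1.17553472e+00  1.64336364e+00]
tool delta mm [324.95749307  12.4737921   39.97511163]
```

View pics/w9.png

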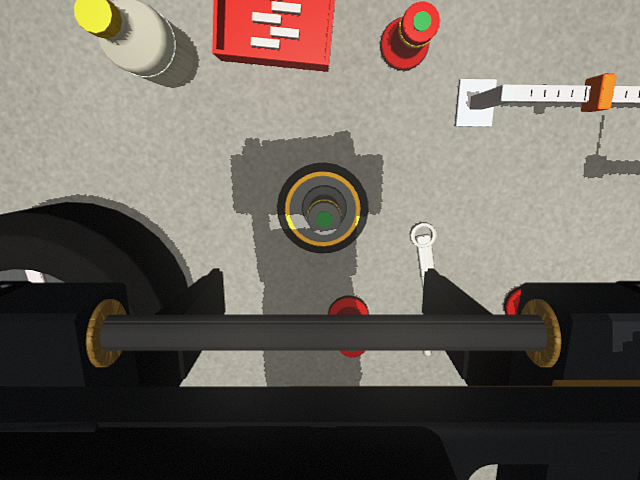

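The scanner stands centred on its pad at (323,208), and the rail now lies level in the picture, so the jaws line up with the rod. Next I move over the balancer.

>>> move_arm --rows '[{"tx": 1.5, "ty": 0, "tz": 0.5, "rx": 0, "ry": 0, "rz": 0, "grip": 100}, {"tx": 3, "ty": 0, "tz": 0.5, "rx": 0, "ry": 0, "rz": 0, "grip": 100}, {"tx": 3.5, "ty": 0, "tz": 0.5, "rx": 0, "ry": 0, "rz": 0, "grip": 100}, {"tx": 3.5, "ty": 0, "tz": 0.5, "rx": 0, "ry": 0, "rz": 0, "grip": 100}, {"tx": 3.5, "ty": 0, "tz": 0.5, "rx": 0, "ry": 0, "rz": 0, "grip": 100}, {"tx": 3.5, "ty": 0, "tz": 0.5, "rx": 0, "ry": 0, "rz": 0, "grip": 100}, {"tx": 3, "ty": 0, "tz": 0.5, "rx": 0, "ry": 0, "rz": 0, "grip": 100}, {"tx": 2, "ty": 0, "tz": 0.5, "rx": 0, "ry": 0, "rz": 0, "grip": 100}, {"tx": 0, "ty": 0, "tz": 0, "rx": 0, "ry": 0, "rz": 0, "grip": 100}, {"tx": 0, "ty": 0, "tz": 0, "rx": 0, "ry": 0, "rz": 0, "grip": 100}]'

```text
t: 14.8
eef_pos: [548.1, -232.3, 267.1]
tcp_rot: [-1.573, 0.001, -1.746]
ft_force: [-0.2, 0.7, 0.7]
opening: 1.0
```

Run:
```python
from h import *
s=env.state();print(s['t'],s['eef_pos'],s['tcp_rot'])
shot('wrist','w10')
```

```text
14.8 [ 548.0905848  -232.33846322  267.10675102] [-1.57337186e+00  9.60854234e-04 -1.74600269e+00]
```

View pics/w10.png

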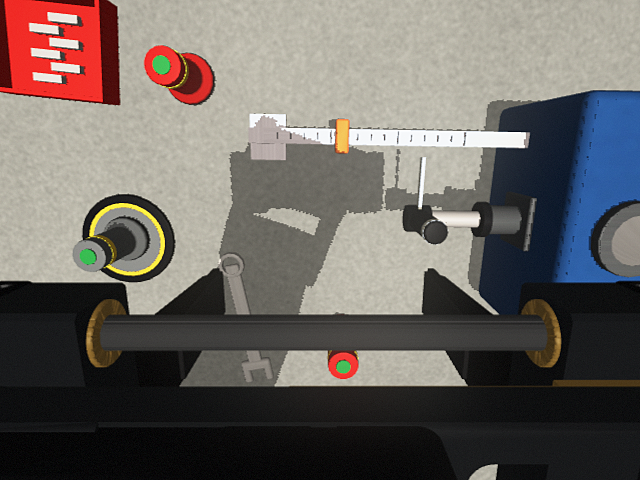

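Run:
```python
from h import *
crop('w10',320,100,160,150,5,'c10')
```

```text
(no output)
```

View pics/c10.png

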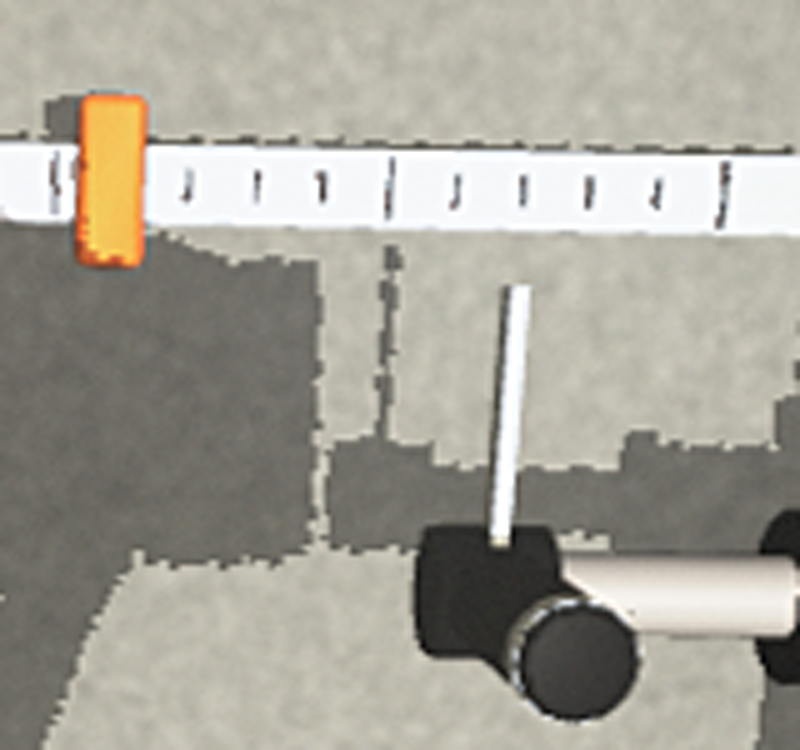

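Run:
```python
from h import *
z=load('w10')
g=lambda x,y:(320+x/5-.4,100+y/5-.4)
P={n:atz(z,*g(x,y),h) for n,x,y,h in [('post',578,660,155),('tip',518,286,94),('clip',114,180,100),('clipfront',113,264,98),('ra',10,142,85),('rb',790,153,85),('rc',10,218,85),('rd',790,234,85)]}
for n in P: print(n,P[n].round(1))
d1=P['ra']-P['rb'];d2=P['rc']-P['rd']
for d in(d1,d2): print(np.degrees(np.arctan2(d[1],d[0])))
d=d1+d2;d/=np.linalg.norm(d)
print('clip-tip',(P['clip']-P['tip'])@d,'clip-post',(P['clip']-P['post'])@d, (P['clipfront']-P['tip'])@d)
s=env.state();Rt=Ro.from_euler('xyz',s['tcp_rot']).as_matrix()
print('tool delta mm',Rt.T@(np.array([P['post'][0],P['post'][1],135])-s['eef_pos']), s['eef_pos'])
```

```text
post [ 534.3 -321.1  155. ]
tip [ 590.1 -333.2   94. ]
clip [ 621.7 -262.5  100. ]
clipfront [ 607.2 -260.    98. ]
ra [ 632.  -245.3   85. ]
rb [ 604.7 -388.    85. ]
rc [ 618.6 -242.9   85. ]
rd [ 590.1 -386.9   85. ]
79.1616971218054
78.8026763726896
clip-tip 75.4267545770466 clip-post 74.15944631648583 75.08641112877808
tool delta mm [ 90.78737677 132.41018054   2.13787649] [ 548.23466244 -231.44438073  267.49751123]
```

The new view agrees with the first: post at (534,-321), and the clip is 75.3 mm beyond the pointer along the rail. Next I go over the post and down.

>>> move_arm --rows '[{"tx": 2.5, "ty": 0, "tz": 0.1, "rx": 0, "ry": 0, "rz": 0, "grip": 100}, {"tx": 3, "ty": 0, "tz": 0, "rx": 0, "ry": 0, "rz": 0, "grip": 100}, {"tx": 2.5, "ty": 0, "tz": 0, "rx": 0, "ry": 0, "rz": 0, "grip": 100}, {"tx": 1, "ty": 0, "tz": 0, "rx": 0, "ry": 0, "rz": 0, "grip": 100}, {"tx": 0, "ty": 2, "tz": 0, "rx": 0, "ry": 0, "rz": 0, "grip": 100}, {"tx": 0, "ty": 2, "tz": 0, "rx": 0, "ry": 0, "rz": 0, "grip": 100}, {"tx": 0, "ty": 1.5, "tz": 0, "rx": 0, "ry": 0, "rz": 0, "grip": 100}, {"tx": 0, "ty": 0, "tz": 0, "rx": 0, "ry": 0, "rz": 0, "grip": 100}, {"tx": 0, "ty": 0, "tz": 0, "rx": 0, "ry": 0, "rz": 0, "grip": 100}]'

```text
t: 15.6
eef_pos: [534.1, -319.4, 213.5]
tcp_rot: [-1.572, 0.001, -1.745]
ft_force: [-0.3, -0.4, 0.1]
opening: 1.001
```

Run:
```python
from h import *
s=env.state();print(s['t'],s['eef_pos'],s['tcp_rot'])
shot('wrist','w11')
Rt=Ro.from_euler('xyz',s['tcp_rot']).as_matrix()
print('tool delta mm',Rt.T@(np.array([533.6,-320.8,135])-s['eef_pos']))
```

```text
15.6 [ 534.11671621 -319.356643    213.50825427] [-1.57205078e+00  7.56172595e-04 -1.74518083e+00]
tool delta mm [ 1.57048301 78.5073516  -0.1599703 ]
```

View pics/w11.png

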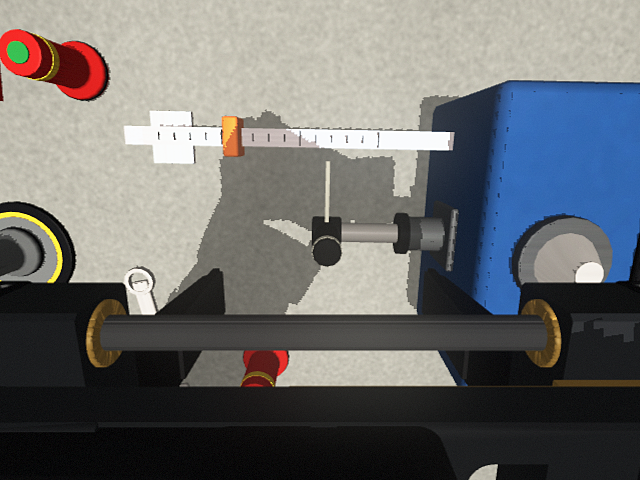

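The post top at (326,250) is centred between the fingers and clear of the balancer. Next I descend and close.

>>> move_arm --rows '[{"tx": 0.1, "ty": 1.5, "tz": 0, "rx": 0, "ry": 0, "rz": 0, "grip": 100}, {"tx": 0, "ty": 2, "tz": 0, "rx": 0, "ry": 0, "rz": 0, "grip": 100}, {"tx": 0, "ty": 2, "tz": 0, "rx": 0, "ry": 0, "rz": 0, "grip": 100}, {"tx": 0, "ty": 1.5, "tz": 0, "rx": 0, "ry": 0, "rz": 0, "grip": 100}, {"tx": 0, "ty": 0.8, "tz": 0, "rx": 0, "ry": 0, "rz": 0, "grip": 100}, {"tx": 0, "ty": 0, "tz": 0, "rx": 0, "ry": 0, "rz": 0, "grip": 60}, {"tx": 0, "ty": 0, "tz": 0, "rx": 0, "ry": 0, "rz": 0, "grip": 40}, {"tx": 0, "ty": 0, "tz": 0, "rx": 0, "ry": 0, "rz": 0, "grip": 20}, {"tx": 0, "ty": 0, "tz": 0, "rx": 0, "ry": 0, "rz": 0, "grip": 0}, {"tx": 0, "ty": 0, "tz": 0, "rx": 0, "ry": 0, "rz": 0, "grip": 0}]'

```text
t: 16.48
eef_pos: [534.1, -321.8, 136.7]
tcp_rot: [-1.569, -0.001, -1.747]
ft_force: [0.2, -0.2, -0.8]
opening: 0.708
```

>>> move_arm --rows '[{"tx": 0, "ty": 0, "tz": 0, "rx": 0, "ry": 0, "rz": 0, "grip": 0}, {"tx": 0, "ty": 0, "tz": 0, "rx": 0, "ry": 0, "rz": 0, "grip": 0}, {"tx": 0, "ty": 0, "tz": 0, "rx": 0, "ry": 0, "rz": 0, "grip": 0}, {"tx": 0, "ty": 0, "tz": 0, "rx": 0, "ry": 0, "rz": 0, "grip": 0}, {"tx": 0, "ty": 0, "tz": 0, "rx": 0, "ry": 0, "rz": 0, "grip": 0}, {"tx": 0, "ty": 0, "tz": 0, "rx": 0, "ry": 0, "rz": 0, "grip": 0}, {"tx": 0, "ty": 0, "tz": 0, "rx": 0, "ry": 0, "rz": 0, "grip": 0}, {"tx": 0, "ty": 0, "tz": 0, "rx": 0, "ry": 0, "rz": 0, "grip": 0}]'

```text
t: 17.15
eef_pos: [533.8, -321.6, 135.7]
tcp_rot: [-1.571, -0.0, -1.747]
ft_force: [0.0, 0.2, -0.5]
opening: 0.192
```

Run:
```python
from h import *
s=env.state();print(s['t'],s['eef_pos'],s['tcp_rot'],s['ft_force'],s['opening'])
shot('wrist','w12')
```

```text
17.15 [ 533.77518611 -321.64746013  135.69705655] [-1.57082274e+00 -6.77054051e-06 -1.74700585e+00] [ 0.04581215  0.18593662 -0.45093765] 0.19241088520795382
```

View pics/w12.png

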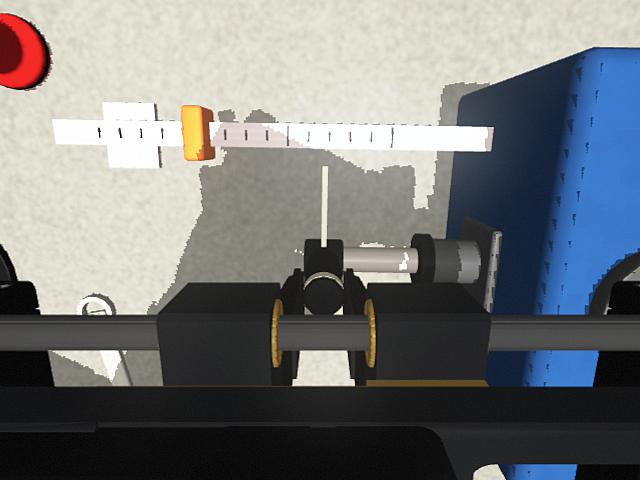

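The jaws hold the post at (324,292). Next I pull out 70 mm and then measure again.

>>> move_arm --rows '[{"tx": 0, "ty": 0, "tz": 0, "rx": 0, "ry": 0, "rz": 0, "grip": 0}, {"tx": 0, "ty": 0, "tz": 0, "rx": 0, "ry": 0, "rz": 0, "grip": 0}, {"tx": -0.5, "ty": 0, "tz": 0, "rx": 0, "ry": 0, "rz": 0, "grip": 0}, {"tx": -1, "ty": 0, "tz": 0, "rx": 0, "ry": 0, "rz": 0, "grip": 0}, {"tx": -1, "ty": 0, "tz": 0, "rx": 0, "ry": 0, "rz": 0, "grip": 0}, {"tx": -1, "ty": 0, "tz": 0.1, "rx": 0, "ry": 0, "rz": 0, "grip": 0}, {"tx": -1, "ty": 0, "tz": 0, "rx": 0, "ry": 0, "rz": 0, "grip": 0}, {"tx": -1, "ty": 0, "tz": 0, "rx": 0, "ry": 0, "rz": 0, "grip": 0}, {"tx": -1, "ty": 0, "tz": 0, "rx": 0, "ry": 0, "rz": 0, "grip": 0}, {"tx": -0.5, "ty": 0, "tz": 0, "rx": 0, "ry": 0, "rz": 0, "grip": 0}]'

```text
t: 18.03
eef_pos: [547.2, -252.5, 135.7]
tcp_rot: [-1.57, -0.001, -1.746]
ft_force: [-0.3, -6.4, -2.7]
opening: 0.194
```

>>> move_arm --rows '[{"tx": 0, "ty": 0, "tz": 0, "rx": 0, "ry": 0, "rz": 0, "grip": 0}, {"tx": 0, "ty": 0, "tz": 0, "rx": 0, "ry": 0, "rz": 0, "grip": 0}, {"tx": 0, "ty": 0, "tz": 0, "rx": 0, "ry": 0, "rz": 0, "grip": 0}, {"tx": 0, "ty": 0, "tz": 0, "rx": 0, "ry": 0, "rz": 0, "grip": 0}]'

```text
t: 18.37
eef_pos: [547.1, -253.4, 135.7]
tcp_rot: [-1.57, -0.001, -1.747]
ft_force: [-0.2, -5.5, -2.0]
opening: 0.197
```

Run:
```python
from h import *
s=env.state();print(s['t'],s['eef_pos'],s['tcp_rot'],s['ft_force'],s['opening'])
shot('wrist','w13');shot('top','t13');shot('scene','s13')
crop('w13',260,80,160,120,5,'c13');crop('t13',380,195,160,100,5,'c13t')
```

```text
18.3667 [ 547.08306277 -253.43414075  135.72373473] [-1.57035284e+00 -1.01275060e-03 -1.74688785e+00] [-0.17657542 -5.5313936  -2.04495583] 0.1969591560277164
```

View pics/w13.png

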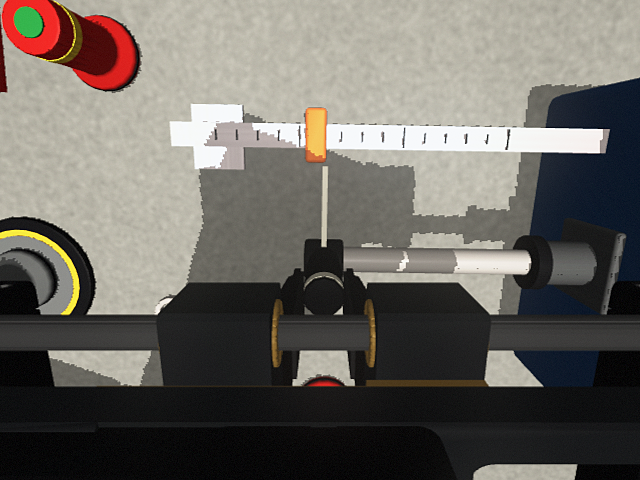

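View pics/c13.png

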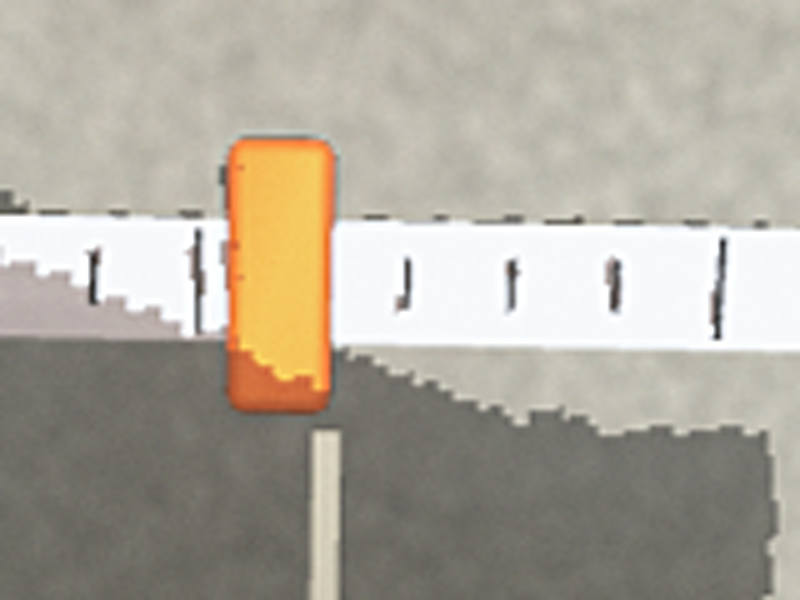

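View pics/c13t.png

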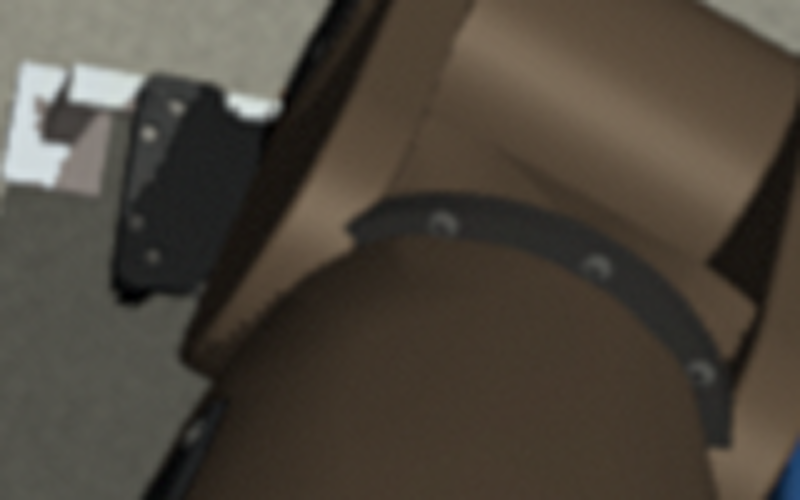

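The pointer tip at crop (326,432) is still short of the clip middle at (280,411). With the clip 103 px (12 mm) wide, that is about 5.4 mm.

Run:
```python
from h import *
z=load('w13'); g=lambda x,y:(260+x/5-.4,80+y/5-.4)
a=atz(z,*g(280,408),98);b=atz(z,*g(326,432),94);d=np.array([np.cos(np.radians(79.3)),np.sin(np.radians(79.3)),0])
print(a,b,(a-b)@d)
```

```text
[ 607.20324758 -259.61809182   98.        ] [ 603.40587871 -264.35248741   94.        ] 5.357122315799681
```

>>> move_arm --rows '[{"tx": -0.2, "ty": 0, "tz": 0, "rx": 0, "ry": 0, "rz": 0, "grip": 0}, {"tx": -0.2, "ty": 0, "tz": 0, "rx": 0, "ry": 0, "rz": 0, "grip": 0}, {"tx": -0.1, "ty": 0, "tz": 0, "rx": 0, "ry": 0, "rz": 0, "grip": 0}, {"tx": 0, "ty": 0, "tz": 0, "rx": 0, "ry": 0, "rz": 0, "grip": 0}, {"tx": 0, "ty": 0, "tz": 0, "rx": 0, "ry": 0, "rz": 0, "grip": 0}, {"tx": 0, "ty": 0, "tz": 0, "rx": 0, "ry": 0, "rz": 0, "grip": 0}, {"tx": 0, "ty": 0, "tz": 0, "rx": 0, "ry": 0, "rz": 0, "grip": 0}, {"tx": 0, "ty": 0, "tz": 0, "rx": 0, "ry": 0, "rz": 0, "grip": 0}]'

```text
t: 19.18
eef_pos: [548.0, -248.7, 135.7]
tcp_rot: [-1.57, -0.001, -1.747]
ft_force: [-0.4, -5.5, -2.4]
opening: 0.195
```

Run:
```python
from h import *
s=env.state();print(s['t'],s['eef_pos'],s['ft_force'],s['opening'],s['qvel'])
shot('wrist','w14');shot('scene','s14')
crop('w14',260,80,160,120,5,'c14')
```

```text
19.1833 [ 548.00593785 -248.68391517  135.72435589] [-0.44106529 -5.52447782 -2.3883652 ] 0.19525616320030498 [ 2.06338926e-05 -5.03385781e-04  1.07560534e-03  4.52251309e-04
 -1.42920484e-03 -2.14012716e-04]
```

View pics/c14.png

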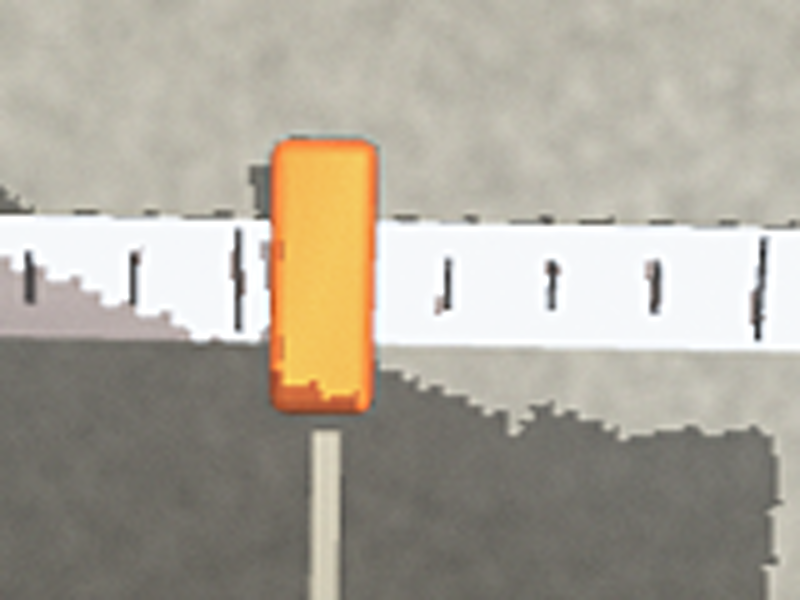

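View pics/s14.png

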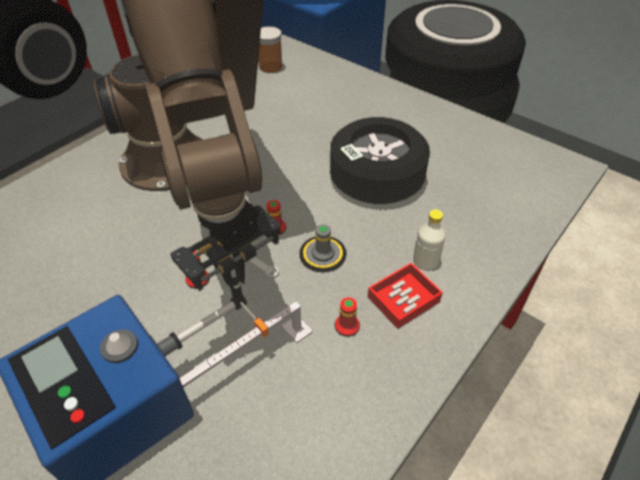

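The pointer at crop x = 325 lines up with the clip middle at 323, within 0.4 mm. The scanner stands upright on its pad at (322,240) in the scene view, and the arm is still. Next I hand the job in.

Run:
```python
from h import *
print(env.job_done()); s=env.state();print(s['t'],s['eef_pos'],s['opening'])
```

```text
the job is handed in; nothing more can be done
None
the job is handed in; nothing more can be done
```

The job is handed in: the arm is still holding the rod against its spring with the pointer lined up with the clip.

- **Scan:** I picked up the grey scanner and held it upright about 77 mm above the label for over 2 s. By the overhead view the beam was within about 1 mm of the label's centre. The scene view put the label about 5 mm off that, still within the 15 mm allowed.
- **Scanner put back:** I set it down on the pad with about 6 N of contact and released it. The later pictures show it upright inside the ring.
- **Rod:** I pulled it out about 75 mm. In the last wrist picture the pointer is within about 0.4 mm of the clip's middle. The force reading (about 5.5 N) matches the spring, and the arm was still.
- **Other things on the bench:** In the last pictures the clip, wheel and bystanders look unmoved, by eye only. The gripper partly hid the wrench.
- **What went wrong:** The first two move calls were refused because the rows left out some numbers. Nothing moved, and I sent them again in full.

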